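# Line up sample jars by size on the staging strip

## Task

Stage the four white-capped sample jars on the aluminium strip in order of size: the smallest on the green pad at one end, then each next larger one on the next pad along, so that the largest stands at the far end. Stand each jar upright in the middle of its pad, set down rather than dropped and never tipped over, and leave the tube rack and the beaker where they are.

Things in the scene. Friction and masses are not known exactly. Their poses are not given: they have to be found in the camera images.
- jar_xs_center (a point): the smallest of four upright round jars alike but for size: pale body, label with a blue line, flat white cap. Straight-sided, 22 mm across over its whole height, 42 mm tall. The point lies on its axis half-way up (21 mm above its underside); z is up along the axis. Loose on the bench, nearer the robot than the strip, in a rough row along world y, jar centres at least 90 mm apart. Rigid; can be gripped anywhere on its side.
- jar_s_center (a point): the second smallest of four upright round jars alike but for size: pale body, label with a blue line, flat white cap. Straight-sided, 31 mm across over its whole height, 50 mm tall. The point lies on its axis half-way up (25 mm above its underside); z is up along the axis. Loose on the bench, nearer the robot than the strip, in a rough row along world y, jar centres at least 90 mm apart. Rigid; can be gripped anywhere on its side.
- jar_l_center (a point): the second largest of four upright round jars alike but for size: pale body, label with a blue line, flat white cap. Straight-sided, 40 mm across over its whole height, 58 mm tall. The point lies on its axis half-way up (29 mm above its underside); z is up along the axis. Loose on the bench, nearer the robot than the strip, in a rough row along world y, jar centres at least 90 mm apart. Rigid; can be gripped anywhere on its side.
- jar_xl_center (a point): the largest of four upright round jars alike but for size: pale body, label with a blue line, flat white cap. Straight-sided, 50 mm across over its whole height, 66 mm tall. The point lies on its axis half-way up (33 mm above its underside); z is up along the axis. Loose on the bench, nearer the robot than the strip, in a rough row along world y, jar centres at least 90 mm apart. Rigid; can be gripped anywhere on its side.
- pad_first_top (a point): the green round pad, 64 mm across, 4 mm thick, on the aluminium staging strip (a fixed bar 350 x 90 x 6 mm lying on the bench, with four pads in one straight row, 85 mm from centre to centre). The point is the centre of the pad's flat top, 10 mm above the bench; x points across the row, y along it (either end can be the green one), z up. Always at one end of the row: the place for the smallest jar.
- pad_last_top (a point): the grey pad at the end of the row opposite the green one: round pad, 64 mm across, 4 mm thick, on the aluminium staging strip (a fixed bar 350 x 90 x 6 mm lying on the bench, with four pads in one straight row, 85 mm from centre to centre). The point is the centre of the pad's flat top, 10 mm above the bench; x points across the row, y along it (either end can be the green one), z up.
- pad_mid_a_top (a point): one of the two grey inner pads (whether it is second or third from the green pad varies): round pad, 64 mm across, 4 mm thick, on the aluminium staging strip (a fixed bar 350 x 90 x 6 mm lying on the bench, with four pads in one straight row, 85 mm from centre to centre). The point is the centre of the pad's flat top, 10 mm above the bench; x points across the row, y along it (either end can be the green one), z up.
- pad_mid_b_top (a point): the other grey inner pad: round pad, 64 mm across, 4 mm thick, on the aluminium staging strip (a fixed bar 350 x 90 x 6 mm lying on the bench, with four pads in one straight row, 85 mm from centre to centre). The point is the centre of the pad's flat top, 10 mm above the bench; x points across the row, y along it (either end can be the green one), z up.
- tube_rack_center (a point): bystander on the left: black tube rack 150 x 80 x 45 mm with four capped tubes standing up to 103 mm high; loose, to be left alone. The point is the centre of the block, 22.5 mm above the bench; x along its length.
- beaker_center (a point): bystander on the right: clear glass beaker, 72 mm across, 95 mm tall, loose, to be left alone. The point is on its axis, 47.5 mm above the bench.
Things that resemble listed ones, but are neither listed nor needed, are in the scene too. Leave any black or brown look-alike of the part that bears jar_xs_center alone.

How it is judged:
By the outcome, as a careful person would: the job done as asked, in the order asked, and still so for the second after the job is handed in, with the robot touching nothing.
It also fails if it takes over 120 s, if anything falls off the work surface, if the arm or the gripper's body presses on something with over 40 N, if the wrist force passes 120 N, or if a joint passes its speed limit or range.

## Robot

A 6-joint arm with a two-finger parallel gripper is mounted at the origin on the work surface. World frame = base frame: x ahead of the robot, y to its left, z up, the work surface at z = 0. Lengths are in mm, angles in rad, forces in N, time in s.
With the tool pointing down it reaches from about 300 to 825 mm from the base axis. Payload 5.4 kg.
Tool frame: the origin (TCP) lies on the centre line of the jaws, within the pads' length; the fingertips stand 14 mm ahead of it and the grasp point (between the pads) lies 5 mm behind it; x points along the fingers, y is the direction in which the jaws open and shut, and the axes are right-handed (so a half turn about x gives the same grasp; the last joint's range is limited). The gripper opens to 92 mm and grips with 3 to 60 N. Pads are 20 mm wide; open, the fingers measure 128 mm over their backs; the gripper's body (75 mm by 189 mm) begins 69 mm behind the grasp point.
Start: joints at [0.996, 0.158, 1.597, -0, 1.386, -0.21], TCP at [205.147, 537.141, 228.601] pointing down, gripper open.
Joint ranges: [-2.91, 2.91], [-0.94, 2.29], [0.18, 2.7], [-1.29, 4.43], [0.17, 2.64], [-3, 3]. Speed limits (rad/s): [2.57, 2.57, 3.14, 3.14, 3.14, 3.14].

## Interface

Orientations are given as a unit quaternion [x, y, z, w].
In Python, from rig import get_state, get_image, job_done gives the robot as it stands.
- The arm moves only by the tool servo_tool, never from a script. Its argument "plan" is a list of rows, each a list of 5 numbers: the shift along the tool's x, y, z in m, then the turn about the tool's x in rad, then the opening, from 0 (shut) to 1 (fully open). In form: [[tx, ty, tz, twist, gripper], ...]. A call has 1 to 20 rows; each row shifts and turns the pose as measured when the row begins, along the tool's axes as they then stand; what a row does not reach is not made up. A row lasts 1/8 s, in which the tool goes at most 62.5 mm and 10.7 degrees, less where a joint would pass 70% of its speed; a pose out of reach is approached as far as the arm can. A call with a gripper value outside its range is refused whole. The fingers move at their own pace and stop on an object; the grip force is fixed at half the most. Time passes only in rows, so rows that do not move let the fingers close. It gives the time, the measured TCP pose, the force and the opening at its end, in the units of the state.
- get_state(): the state, without advancing time (a new reading comes with each control period).
- get_image(name): name is "side" or "top"; returns a dict with "img" (400x640x3 uint8, blue, green, red), "z_map" (400x640 float32, mm along the optical axis (not along the pixel's ray), 0 where there is no reading), "fovy" (degrees; the focal length in pixels is half the picture's height over the tangent of half this angle, whatever the lens; pixels are square), "cx", "cy" (the principal point, pixels), "k1" (the pictures are not rectified: a ray, as slopes to the right and down, at radius r is drawn at 1 + k1 r^2 times it, then the intrinsics apply), "pose" (4x4, takes a point from camera to world coordinates). Camera axes: x right, y down, z forward; pixel columns grow to the right and rows downward; lengths in mm; the calibration is good to about 2 mm. A picture is of the moment at which its call begins.
- job_done(): hands the job in, once; it reports no verdict.
The state is a dict: "time_s": time; "qpos": joint angles; "joint_velocities": joint speeds; "joint_torque": joint torques, N m; "tcp_pos": TCP position; "tool_rot": TCP orientation; "wrist_force": force on the tool from outside, world axes, zero at the start; "torque": the same for the moment, N m; "finger_gap": opening from 0.0 (shut) to 1.0 (fully open).
Only numpy, scipy, OpenCV 4.12 (cv2) and the standard library are available. Lean on these libraries where they do the work, as an engineer would, in place of code of your own. Each camera call takes 0.05 s, during which the arm holds its last target.

## Working session

There is one attempt and no reset: what is moved stays moved. The work goes in short steps, Python scripts to look and compute and a tool call to move; the robot and the scene stay as the last step left them, time stands still between calls to the robot, and variables do not carry over. Pictures are saved under pics/ and viewed, and the job is handed in when it is done.

Besides the shell and the picture viewer there is one more tool, called after "Call:" as name(argument=value, ...), one argument or row to a line, values as JSON. servo_tool: Moves the arm, as the interface text tells. Its arguments: {"type":"object","properties":{"plan":{"type":"array","items":{"type":"array","items":{"type":"number"}}}},"required":["plan"]}

```bash
ls; mkdir -p pics; cat > h.py <<'E'
import numpy as np, cv2
from rig import get_state,get_image
def K(d):
    h=d["img"].shape[0]; f=h/2/np.tan(np.radians(d["fovy"])/2); return f
def ray(d,u,v):
    f=K(d); p=np.array([[[(u-d["cx"])/f,(v-d["cy"])/f]]],float)
    q=cv2.undistortPoints(p,np.eye(3),np.array([d["k1"],0,0,0,0.]))[0,0]
    return q
def plane(d,u,v,z):
    q=ray(d,u,v); T=np.array(d["pose"]); r=T[:3,:3]@np.array([q[0],q[1],1]); o=T[:3,3]
    return o+r*(z-o[2])/r[2]
def depth(d,u,v):
    q=ray(d,u,v); T=np.array(d["pose"]); z=d["z_map"][int(v),int(u)]
    return T[:3,:3]@np.array([q[0]*z,q[1]*z,z])+T[:3,3]
E
python3 - <<'E'
from h import *
import pickle
print(get_state())
D={}
for n in("top","side"):
    d=get_image(n);D[n]=d;cv2.imwrite(f"pics/{n}0.png",d["img"]);print(n,d["fovy"],d["cx"],d["cy"],d["k1"],np.round(d["pose"],3))
pickle.dump(D,open("d0.pkl","wb"))
E
```

```text
pics
{'time_s': 0.0, 'qpos': array([ 9.95908230e-01,  1.59073685e-01,  1.59824730e+00, -1.34882609e-05,
        1.38621273e+00, -2.10100042e-01]), 'joint_velocities': array([-1.06435046e-03,  1.52879814e-03, -3.49612157e-04,  4.13285350e-05,
       -1.15409733e-03,  1.25067296e-04]), 'joint_torque': array([-6.54731139e-05, -3.85556138e+01, -3.22114420e+01,  7.02702999e-02,
        3.73773056e-02, -1.26074765e-04]), 'tcp_pos': array([204.81254632, 536.62599563, 227.59752823]), 'tool_rot': array([ 0.12762134,  0.69563548, -0.12889309,  0.69511916]), 'wrist_force': array([ 0.22237053, -0.20186973, -0.28665967]), 'torque': array([-0.00730168,  0.02822188, -0.02607428]), 'finger_gap': 0.997525793681496}
top 50.23717388023897 321.4903489804518 195.94413904990702 -0.11824428683577913 [[-2.700000e-02 -9.950000e-01  9.700000e-02  4.062960e+02]
 [-1.000000e+00  2.800000e-02  1.000000e-03 -4.467000e+00]
 [-4.000000e-03 -9.700000e-02 -9.950000e-01  1.372884e+03]
 [ 0.000000e+00  0.000000e+00  0.000000e+00  1.000000e+00]]
side 50.35870492168983 312.70299686895146 197.2079274019158 0.03068716108497266 [[-9.20000e-01 -2.46000e-01  3.06000e-01  1.83217e+02]
 [-3.92000e-01  5.33000e-01 -7.50000e-01  8.54453e+02]
 [ 2.10000e-02 -8.10000e-01 -5.86000e-01  7.46230e+02]
 [ 0.00000e+00  0.00000e+00  0.00000e+00  1.00000e+00]]
```

```bash
sleep 1; ls pics
```

```text
side0.png
top0.png
```

View pics/top0.png

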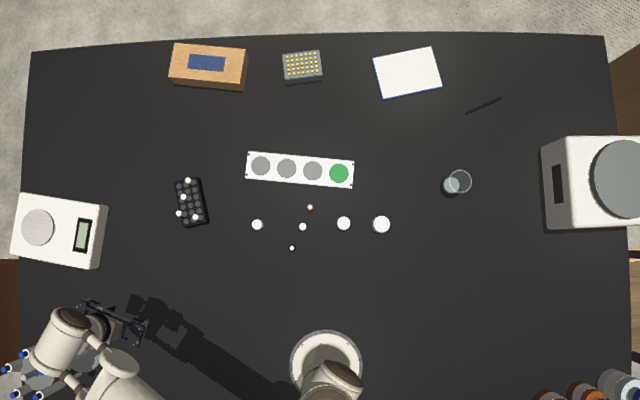

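View pics/side0.png

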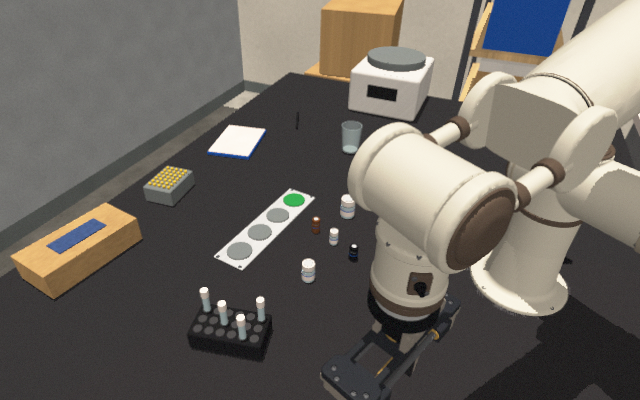

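The top view shows the jars at (257,225), (303,226), (344,223) and (381,224). The brown and black look-alikes are at (310,207) and (292,248). The strip runs from (247,165) to (354,175), with the green pad at its right end, (339,173). Next I'll measure these.

```bash
cat > m.py <<'E'
from h import *
import pickle,sys
def blobs(d,thr=150):
    g=d["img"].min(2).astype(float)
    m=((g>thr)*255).astype(np.uint8)
    n,l,s,c=cv2.connectedComponentsWithStats(m)
    return g,l,s,c
if __name__=="__main__":
    D=pickle.load(open("d0.pkl","rb")); d=D["top"]
    H={}
    g=d["img"].min(2).astype(float)
    for (u,v) in [(257,225),(303,226),(344,223),(381,224),(310,207),(292,248)]:
        w=g[v-13:v+14,u-13:u+14]; w=np.clip(w-60,0,None); w=np.minimum(w,120)
        ys,xs=np.mgrid[v-13:v+14,u-13:u+14]; cu,cv=(w*xs).sum()/w.sum(),(w*ys).sum()/w.sum()
        P=depth(d,round(cu),round(cv)); a=w.sum()/120
        sc=d["z_map"][int(cv),int(cu)]/K(d)
        print((u,v),round(cu,2),round(cv,2),"depth pt",P.round(1),"eq dia",2*np.sqrt(a/np.pi)*sc)
    hsv=cv2.cvtColor(d["img"],cv2.COLOR_BGR2HSV)
    st=d["img"][140:200,235:365]
    for n,m in (("green",(hsv[...,1]>100)&(abs(hsv[...,0].astype(int)-65)<20)),("grey",(hsv[...,1]<40)&(g>100)&(g<185))):
        m=m.astype(np.uint8);m[:140]=0;m[200:]=0;m[:,:240]=0;m[:,360:]=0
        N,l,s,c=cv2.connectedComponentsWithStats(m)
        for i in range(1,N):
            if s[i,4]>150: print(n,s[i],c[i].round(2),plane(d,*c[i],10).round(1),depth(d,*c[i].round()).round(1))
    im=cv2.resize(d["img"][140:265,165:405],None,fx=3.3,fy=3.3,interpolation=cv2.INTER_CUBIC);cv2.imwrite("pics/crop1.png",im)
E
python3 m.py
```

```text
(257, 225) 256.7 224.02 depth pt [452.9 200.1  48.2] eq dia 34.15319173633126
(303, 226) 302.46 225.57 depth pt [443.2  60.4  41.5] eq dia 25.26273320015446
(344, 223) 343.23 222.5 depth pt [451.5 -66.8  60.8] eq dia 43.00056905111175
(381, 224) 381.02 223.66 depth pt [ 441.7 -182.2   71.7] eq dia 53.25725136588767
(310, 207) 310.11 205.37 depth pt [508.2  33.8  40.8] eq dia 21.474633159322707
(292, 248) 291.48 247.59 depth pt [376.   95.8  47.6] eq dia 15.132799258122894
green [330 164  18  18 260] [338.39 172.73] [612.5 -59.5  10. ] [611.9 -58.2   8.3]
grey [251 156  19  19 277] [260.19 165.37] [643.8 193.2  10. ] [645.9 194.5   5.3]
grey [277 159  19  19 286] [286.16 167.88] [633.1 108.9  10. ] [632.2 109.2  13.1]
grey [303 162  19  18 281] [312.18 170.48] [622.1  24.9  10. ] [622.8  25.3  15.6]
```

```bash
python3 - <<'E'
import cv2
im=cv2.imread("pics/side0.png");cv2.imwrite("pics/crop2.png",cv2.resize(im[170:300,210:410],None,fx=4,fy=4,interpolation=cv2.INTER_CUBIC))
E
```

```text
(no output)
```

View pics/crop1.png

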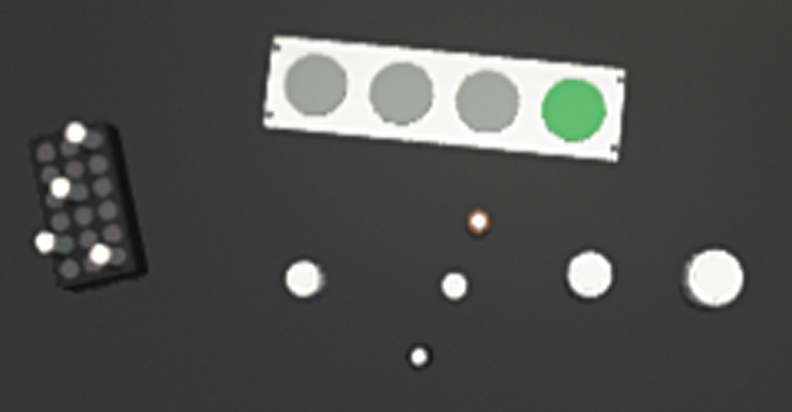

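View pics/crop2.png

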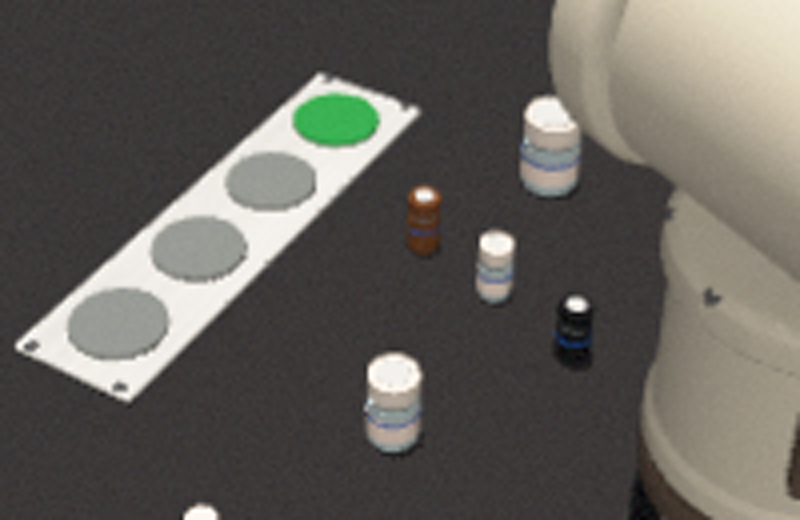

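```bash
cat > w.py <<'E'
from h import *
from scipy.spatial.transform import Rotation as R
def st():
    s=get_state(); r=R.from_quat(s["tool_rot"]); return s,s["tcp_pos"],r.as_matrix()
def rel(target,yaw=None):
    s,p,M=st(); print("t",round(s["time_s"],2),"tcp",p.round(1),"gap mm",round(92*s["finger_gap"],1),"F",s["wrist_force"].round(1),"q1,q6",s["qpos"][[0,5]].round(2))
    print("tool axes x",M[:,0].round(3),"y",M[:,1].round(3))
    print("delta in tool axes mm",(M.T@(np.array(target)-p)).round(1))
    y=M[:,1]; a=np.degrees(np.arctan2(y[1],y[0])); print("jaw yaw deg",a.round(1))
    if yaw is not None:
        d=(yaw-a+90)%180-90  # world ccw
        tw=-np.radians(d) # tool x down
        from scipy.spatial.transform import Rotation
        M2=M@R.from_rotvec([tw,0,0]).as_matrix(); print("twist rad",tw.round(3)," delta after twist",(M2.T@(np.array(target)-p)).round(1))
E
python3 - <<'E'
from w import *
import pickle
d=pickle.load(open("d0.pkl","rb"))["top"]; g=d["img"].min(2).astype(float)
for n,u,v,z in [("s",257,225,50),("xs",303,226,42),("l",344,223,58),("xl",381,224,66)]:
    for t in (140,200):
        w=(g[v-13:v+14,u-13:u+14]-t).clip(0); w=np.minimum(w,30);ys,xs=np.mgrid[v-13:v+14,u-13:u+14]
        print(n,t,plane(d,(w*xs).sum()/w.sum(),(w*ys).sum()/w.sum(),z).round(1))
rel([443,61,160],90)
d=pickle.load(open("d0.pkl","rb"))["side"]
g=d["img"].min(2).astype(float)
for n,u,v,z in [("xs",334,232,42),("s",308,265,50),("xl?",347,200,58)]:
  c=g[v-14:v+14,u-12:u+13]; print(n,c.max())
E
```

```text
s 140 [452.7 201.4  50. ]
s 200 [453.2 202.1  50. ]
xs 140 [443.1  59.7  42. ]
xs 200 [443.1  59.5  42. ]
l 140 [449.3 -67.7  58. ]
l 200 [449.9 -68.1  58. ]
xl 140 [ 443.1 -183.7   66. ]
xl 200 [ 443.4 -183.9   66. ]
t 0.1 tcp [204.9 536.7 227.7] gap mm 92.3 F [-0.6 -0.9 -0.7] q1,q6 [ 1.   -0.21]
tool axes x [-0.001 -0.001 -1.   ] y [ 0.357  0.934 -0.002]
delta in tool axes mm [  68.2 -359.3  392.2]
jaw yaw deg 69.1
twist rad -0.365  delta after twist [  68.2 -475.6  238.2]
xs 240.0
s 242.0
xl? 239.0
```

Call:
servo_tool(
  plan=[
    [0,0,0,0.166,0.6],
    [0,0,0,0.166,0.6],
    [0,0,0,0.166,0.6],
    [0,0,0,0.166,0.6],
    [0,0,0,0.166,0.6],
    [0,0,0,0.166,0.6],
    [0,0,0,0.166,0.6],
    [0,0,0,0.166,0.6],
    [0,0,0,0,0.6],
  ],
)

```text
time_s: 1.23
tcp_pos: [203.0, 533.9, 222.3]
tool_rot: [-0.535, -0.456, 0.543, -0.459]
wrist_force: [0.3, -0.2, 0.0]
finger_gap: 0.596
```

```bash
python3 - <<'E'
from w import *
import pickle
rel([443,60,160],-7.1)
d=pickle.load(open("d0.pkl","rb"))["side"]
g=d["img"].min(2).astype(float); hsv=cv2.cvtColor(d["img"],cv2.COLOR_BGR2HSV)
for n,m in (("green",(hsv[...,1]>100)&(abs(hsv[...,0].astype(int)-62)<25)),("grey",(hsv[...,1]<40)&(g>90)&(g<185))):
    m=m.astype(np.uint8);m[:180]=0;m[270:]=0;m[:,:210]=0;m[:,320:]=0
    N,l,s,c=cv2.connectedComponentsWithStats(m)
    for i in range(1,N):
        if s[i,4]>100: print(n,s[i],c[i].round(2),plane(d,*c[i],10).round(1))
E
```

```text
t 1.23 tcp [203.  533.9 222.3] gap mm 54.8 F [ 0.3 -0.2  0. ] q1,q6 [1.   1.16]
tool axes x [-0.007 -0.01  -1.   ] y [ 0.987 -0.163 -0.005]
delta in tool axes mm [ 65.6 314.5 427.6]
jaw yaw deg -9.4
twist rad -0.04  delta after twist [ 65.6 297.  439.9]
green [284 194  21  12 207] [293.7  199.46] [614.2 -53.9  10. ]
grey [214 188 101  82 181] [271.11 221.27] [627.3  63.   10. ]
grey [266 208  23  15 277] [277.34 215.07] [624.2  31.6  10. ]
grey [248 224  24  17 320] [259.41 232.04] [634.4 115.7  10. ]
grey [227 242  25  18 370] [239.11 250.71] [645.7 199.3  10. ]
```

Call:
servo_tool(
  plan=[
    [0,0.037,0.055,-0.005,0.5],
    [0,0.037,0.055,-0.005,0.5],
    [0,0.037,0.055,-0.005,0.5],
    [0,0.037,0.055,-0.005,0.5],
    [0,0.037,0.055,-0.005,0.5],
    [0,0.037,0.055,-0.005,0.5],
    [0,0.037,0.055,-0.005,0.5],
    [0,0.037,0.055,-0.005,0.5],
    [0,0,0,0,0.5],
  ],
)

```text
time_s: 2.35
tcp_pos: [426.5, 80.9, 224.5]
tool_rot: [-0.518, -0.476, 0.525, -0.479]
wrist_force: [-0.1, 0.2, 0.5]
finger_gap: 0.502
```

```bash
python3 - <<'E'
from w import *
import pickle
rel([443,60,130],-7.1)
d=pickle.load(open("d0.pkl","rb"))["side"]
for c in [(334.2,229.5),(308.5,262.5)]:print(plane(d,*c,42 if c[0]>320 else 50))
D={}
for n in("top","side"):
    d=get_image(n);D[n]=d
pickle.dump(D,open("d1.pkl","wb"))
a=cv2.resize(D["side"]["img"][150:310,220:420],None,fx=3.5,fy=3.5,interpolation=cv2.INTER_CUBIC);cv2.imwrite("pics/s1.png",a)
E
```

```text
t 2.35 tcp [426.5  80.9 224.5] gap mm 46.2 F [-0.1  0.2  0.5] q1,q6 [-0.08  0.01]
tool axes x [-0.004 -0.011 -1.   ] y [ 0.996 -0.088 -0.003]
delta in tool axes mm [94.7 18.5 18.3]
jaw yaw deg -5.0
twist rad 0.036  delta after twist [94.7 19.1 17.6]
[446.04759252  59.99505458  42.        ]
[455.40975568 203.42714421  50.        ]
```

View pics/s1.png

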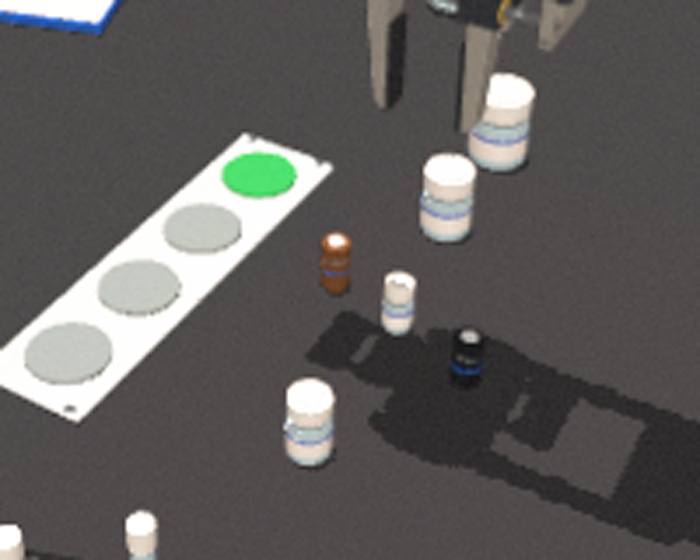

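Call:
servo_tool(
  plan=[
    [0.035,0.0095,0.009,0.018,0.5],
    [0.035,0.0095,0.009,0.018,0.5],
    [0.02,0,0,0,0.5],
    [0,0,0,0,0.5],
  ],
)

```text
time_s: 2.95
tcp_pos: [440.5, 69.5, 132.5]
tool_rot: [-0.523, -0.472, 0.529, -0.474]
wrist_force: [-1.1, -0.4, 0.5]
finger_gap: 0.501
```

```bash
python3 - <<'E'
from w import *
rel([443.5,60,22],-7.1)
E
```

```text
t 2.95 tcp [440.5  69.5 132.5] gap mm 46.1 F [-1.1 -0.4  0.5] q1,q6 [-0.11 -0.  ]
tool axes x [-0.004 -0.008 -1.   ] y [ 0.994 -0.106 -0.003]
delta in tool axes mm [110.5   4.3   8.2]
jaw yaw deg -6.1
twist rad 0.018  delta after twist [110.5   4.5   8.1]
```

Call:
servo_tool(
  plan=[
    [0.02,0.005,0.009,0.01,0.5],
    [0.03,0,0,0,0.5],
    [0,0,0,0,0.5],
  ],
)

```text
time_s: 3.32
tcp_pos: [445.8, 62.9, 85.0]
tool_rot: [-0.524, -0.47, 0.528, -0.475]
wrist_force: [-0.2, 0.2, 1.0]
finger_gap: 0.496
```

```bash
python3 - <<'E'
from w import *
rel([443.5,60,22],-7.1)
E
```

```text
t 3.33 tcp [445.8  62.9  85. ] gap mm 45.6 F [-0.2  0.2  1. ] q1,q6 [-0.12 -0.01]
tool axes x [ 0.001 -0.008 -1.   ] y [ 0.994 -0.107  0.002]
delta in tool axes mm [63.  -2.1  2.6]
jaw yaw deg -6.1
twist rad 0.017  delta after twist [63.  -2.   2.7]
```

Call:
servo_tool(
  plan=[
    [0.022,-0.001,0.003,0.01,0.5],
    [0.022,-0.001,0,0,0.5],
    [0.018,0,0,0,0.5],
    [0,0,0,0,0.5],
  ],
)

```text
time_s: 3.82
tcp_pos: [449.7, 61.9, 30.1]
tool_rot: [0.528, 0.466, -0.525, 0.478]
wrist_force: [-0.4, -0.5, 1.1]
finger_gap: 0.499
```

```bash
python3 - <<'E'
from w import *
rel([443.5,60,22],-7.1)
d=get_image("side")
a=cv2.resize(d["img"][180:290,260:400],None,fx=5,fy=5,interpolation=cv2.INTER_CUBIC);cv2.imwrite("pics/s2.png",a)
E
```

```text
t 3.83 tcp [449.7  61.9  30.1] gap mm 45.9 F [-0.4 -0.5  1.1] q1,q6 [-0.13 -0.01]
tool axes x [ 0.014 -0.01  -1.   ] y [ 0.994 -0.11   0.015]
delta in tool axes mm [ 8.  -6.1  2.5]
jaw yaw deg -6.3
twist rad 0.014  delta after twist [ 8.  -6.1  2.6]
```

View pics/s2.png

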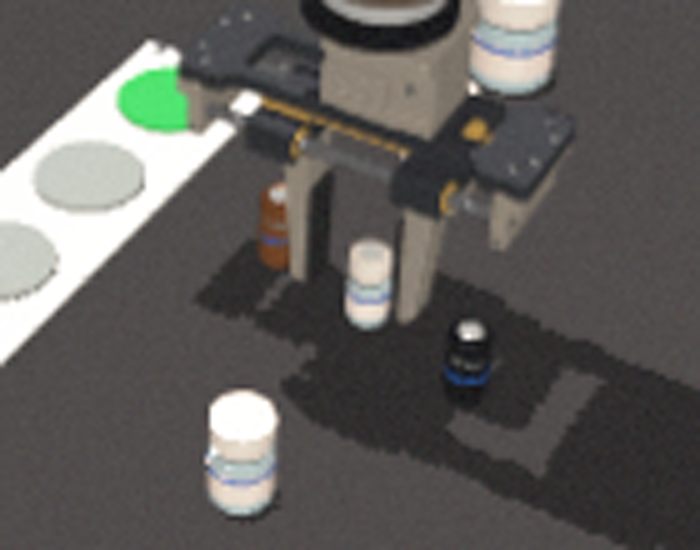

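Call:
servo_tool(
  plan=[
    [0.006,-0.006,0.002,0,0.5],
    [0,-0.001,0,0,0.5],
    [0,0,0,0,0.35],
    [0,0,0,0,0.2],
    [0,0,0,0,0.1],
    [0,0,0,0,0.1],
    [0,0,0,0,0.1],
  ],
)

```text
time_s: 4.75
tcp_pos: [445.7, 60.5, 28.0]
tool_rot: [0.53, 0.464, -0.523, 0.48]
wrist_force: [-0.0, -0.5, 0.1]
finger_gap: 0.23
```

```bash
python3 - <<'E'
from w import *
rel([443.5,60,130],-7.1)
E
```

```text
t 4.75 tcp [445.7  60.5  28. ] gap mm 21.1 F [-0.  -0.5  0.1] q1,q6 [-0.13 -0.01]
tool axes x [ 0.022 -0.01  -1.   ] y [ 0.994 -0.109  0.023]
delta in tool axes mm [-102.     0.2    1.5]
jaw yaw deg -6.3
twist rad 0.015  delta after twist [-102.     0.2    1.5]
```

Call:
servo_tool(
  plan=[
    [-0.03,0,0,0,0.1],
    [-0.04,0,0,0,0.1],
    [-0.035,0,0,0,0.1],
    [0,0,0,0,0.1],
  ],
)

```text
time_s: 5.25
tcp_pos: [442.5, 61.6, 134.9]
tool_rot: [0.529, 0.465, -0.524, 0.479]
wrist_force: [0.1, -0.7, -1.0]
finger_gap: 0.227
```

```bash
python3 - <<'E'
from w import *
rel([612.5,-59.5,130],-7.1)
import pickle
D={n:get_image(n) for n in("top","side")}
pickle.dump(D,open("d2.pkl","wb"))
cv2.imwrite("pics/t3.png",cv2.resize(D["top"]["img"][130:280,200:400],None,fx=4,fy=4))
cv2.imwrite("pics/s3.png",cv2.resize(D["side"]["img"][120:260,260:420],None,fx=4,fy=4))
E
```

```text
t 5.25 tcp [442.5  61.6 134.9] gap mm 20.9 F [ 0.1 -0.7 -1. ] q1,q6 [-0.13 -0.02]
tool axes x [ 0.02 -0.01 -1.  ] y [ 0.994 -0.109  0.021]
delta in tool axes mm [  9.5 182.  101.8]
jaw yaw deg -6.3
twist rad 0.015  delta after twist [  9.5 183.5  99.1]
```

View pics/t3.png

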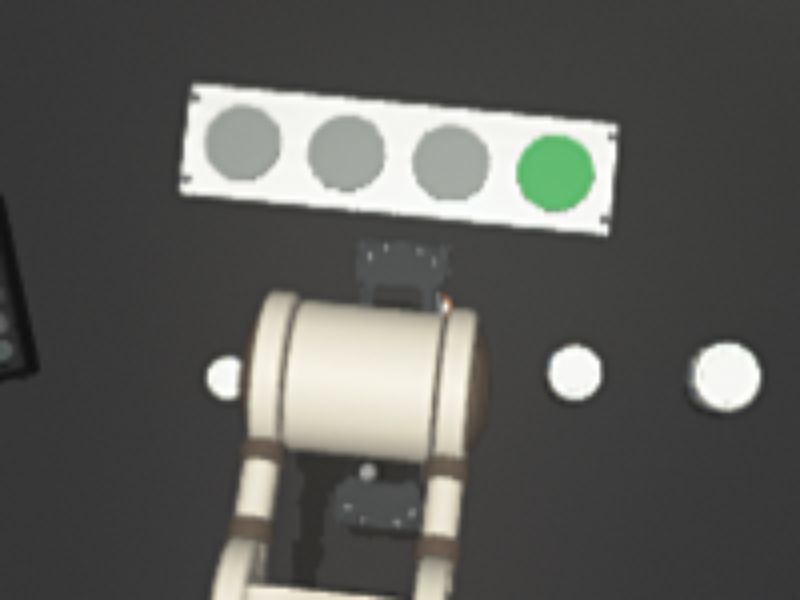

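View pics/s3.png

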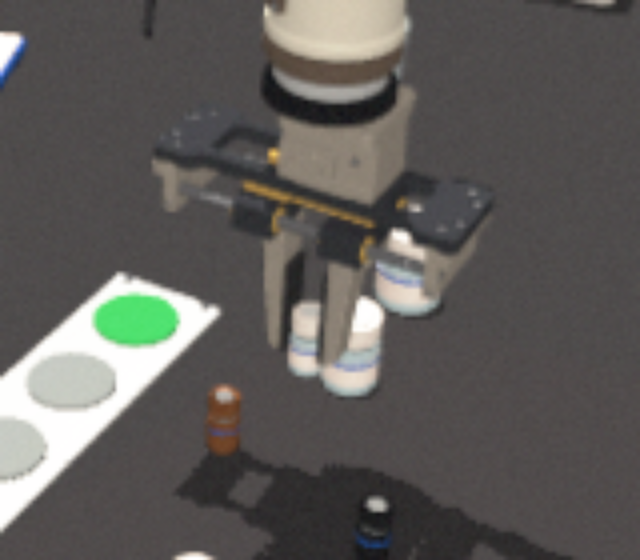

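```bash
cat >> h.py <<'E'
def proj(d,P):
    T=np.array(d["pose"]); P=np.atleast_2d(P); f=K(d)
    Ti=np.linalg.inv(T); r=cv2.Rodrigues(Ti[:3,:3])[0]
    p,_=cv2.projectPoints(P.astype(float),r,Ti[:3,3],np.array([[f,0,d["cx"]],[0,f,d["cy"]],[0,0,1.]]),np.array([d["k1"],0,0,0,0.]))
    return p[:,0]
def disc(c,r):
    t=np.linspace(0,2*np.pi,60); return np.c_[c[0]+r*np.cos(t),c[1]+r*np.sin(t),np.full(60,c[2])]
def overlay(d,circs,box,s,fn):
    x0,y0,x1,y1=box; im=cv2.resize(d["img"][y0:y1,x0:x1],None,fx=s,fy=s,interpolation=cv2.INTER_CUBIC)
    for c,r,col in circs:
        p=(proj(d,disc(c,r))+0.5-[x0,y0])*s-0.5
        cv2.polylines(im,[np.int32(p.round())],True,col,1)
    cv2.imwrite(fn,im)
E
python3 - <<'E'
from h import *
import pickle
d=pickle.load(open("d2.pkl","rb"))["side"]
b=[442.5,61.1,106.9]
overlay(d,[(b,11,(0,0,255)),([442.5,61.1,148.9],11,(0,255,255)),([612.5,-59.5,10],32,(255,0,0))],(270,170,370,250),7,"pics/o3.png")
E
```

```text
(no output)
```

View pics/o3.png

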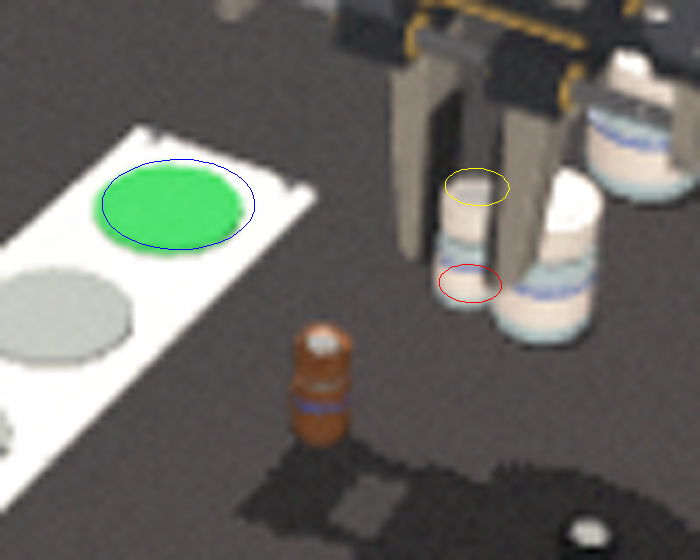

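The overlay shows that the side camera draws both the held jar and the pad with the same small shift, about 0.8 px. The robot frame therefore agrees with the top camera, and I'll use the top estimates.

Call:
servo_tool(
  plan=[
    [0,0.03,0.017,0.004,0.1],
    [0,0.048,0.026,0.004,0.1],
    [0,0.048,0.026,0.004,0.1],
    [0,0.035,0.018,0.004,0.1],
    [0,0.02,0.01,0,0.1],
    [0,0,0,0,0.1],
  ],
)

```text
time_s: 6.1
tcp_pos: [605.5, -57.2, 118.6]
tool_rot: [-0.527, -0.469, 0.533, -0.467]
wrist_force: [-0.6, -0.1, -0.7]
finger_gap: 0.23
```

```bash
python3 - <<'E'
from w import *
rel([612.5,-59,40],-7.1)
E
```

```text
t 6.1 tcp [605.5 -57.2 118.6] gap mm 21.2 F [-0.6 -0.1 -0.7] q1,q6 [-0.29 -0.16]
tool axes x [-0.008 -0.003 -1.   ] y [ 0.992 -0.125 -0.008]
delta in tool axes mm [78.6  7.8  0.5]
jaw yaw deg -7.2
twist rad -0.002  delta after twist [78.6  7.8  0.5]
```

Call:
servo_tool(
  plan=[
    [0.02,0.006,0,0,0.1],
    [0.025,0.002,0,0,0.1],
    [0.025,0,0,0,0.1],
    [0,0,0,0,0.1],
  ],
)

```text
time_s: 6.6
tcp_pos: [606.0, -54.7, 40.6]
tool_rot: [-0.525, -0.473, 0.535, -0.463]
wrist_force: [0.1, -0.2, -0.4]
finger_gap: 0.231
```

```bash
python3 - <<'E'
from w import *
rel([612.5,-59,39],-7.1)
d=get_image("side")
s,p,M=st(); b=p+M@[28,0,0]
overlay(d,[(b,11,(0,0,255)),([612.5,-59.5,10],32,(255,0,0))],(250,150,350,230),7,"pics/o4.png")
E
```

```text
t 6.6 tcp [606.  -54.7  40.6] gap mm 21.2 F [ 0.1 -0.2 -0.4] q1,q6 [-0.29 -0.16]
tool axes x [-0.02   0.001 -1.   ] y [ 0.992 -0.124 -0.02 ]
delta in tool axes mm [1.4 7.1 3.4]
jaw yaw deg -7.1
twist rad -0.0  delta after twist [1.4 7.1 3.4]
```

View pics/o4.png

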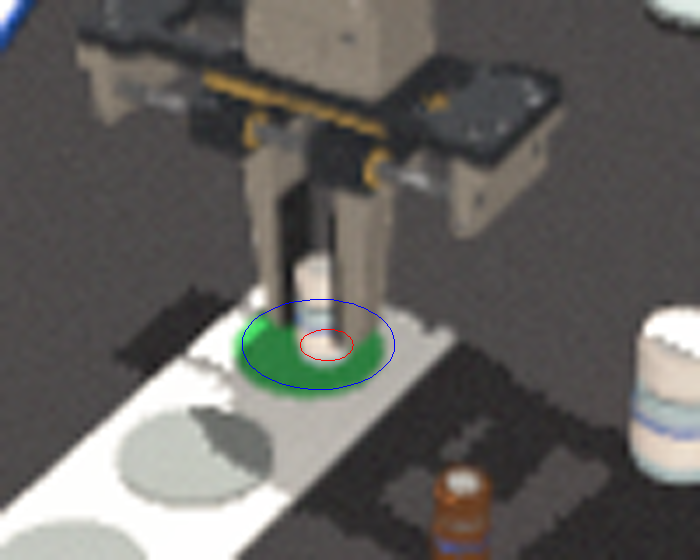

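Call:
servo_tool(
  plan=[
    [-0.006,0.006,0.003,0,0.1],
    [-0.003,0.004,0.001,0,0.1],
    [0,0,0,0,0.1],
  ],
)

```text
time_s: 7.02
tcp_pos: [619.3, -60.8, 55.0]
tool_rot: [-0.526, -0.471, 0.534, -0.466]
wrist_force: [0.0, 0.4, 0.1]
finger_gap: 0.23
```

```bash
python3 - <<'E'
from w import *
rel([612.5,-59,39],-7.1)
E
```

```text
t 7.03 tcp [619.3 -60.8  55. ] gap mm 21.1 F [0.  0.4 0.1] q1,q6 [-0.29 -0.16]
tool axes x [-0.013 -0.002 -1.   ] y [ 0.992 -0.123 -0.012]
delta in tool axes mm [16.1 -6.7 -1. ]
jaw yaw deg -7.1
twist rad 0.0  delta after twist [16.1 -6.7 -1. ]
```

Call:
servo_tool(
  plan=[
    [0.004,-0.006,-0.001,0,0.1],
    [0.004,0,0,0,0.1],
    [0,0,0,0,0.1],
  ],
)

```text
time_s: 7.4
tcp_pos: [612.9, -58.9, 46.9]
tool_rot: [-0.526, -0.471, 0.534, -0.466]
wrist_force: [0.2, 0.7, -0.6]
finger_gap: 0.236
```

```bash
python3 - <<'E'
from w import *
rel([612.5,-59,39],-7.1)
E
```

```text
t 7.4 tcp [612.9 -58.9  46.9] gap mm 21.7 F [ 0.2  0.7 -0.6] q1,q6 [-0.29 -0.16]
tool axes x [-0.012 -0.002 -1.   ] y [ 0.992 -0.123 -0.012]
delta in tool axes mm [ 7.9 -0.3  0.1]
jaw yaw deg -7.1
twist rad 0.0  delta after twist [ 7.9 -0.3  0.1]
```

Now centred. Lowering in small steps while watching the force.

Call:
servo_tool(
  plan=[
    [0.003,0,0,0,0.1],
    [0.003,0,0,0,0.1],
    [0,0,0,0,0.1],
  ],
)

```text
time_s: 7.78
tcp_pos: [612.5, -58.8, 40.1]
tool_rot: [-0.526, -0.471, 0.534, -0.466]
wrist_force: [0.0, -0.1, 0.1]
finger_gap: 0.234
```

```bash
python3 - <<'E'
from w import *
rel([612.5,-59,38],-7.1)
E
```

```text
t 7.78 tcp [612.5 -58.8  40.1] gap mm 21.5 F [ 0.  -0.1  0.1] q1,q6 [-0.29 -0.16]
tool axes x [-0.013 -0.001 -1.   ] y [ 0.992 -0.123 -0.013]
delta in tool axes mm [2.1 0.  0.2]
jaw yaw deg -7.1
twist rad 0.0  delta after twist [2.1 0.  0.2]
```

Call:
servo_tool(
  plan=[
    [0.001,0,0,0,0.1],
    [0.001,0,0,0,0.1],
  ],
)

```text
time_s: 8.02
tcp_pos: [612.7, -58.9, 38.1]
tool_rot: [-0.526, -0.471, 0.534, -0.466]
wrist_force: [-0.6, 0.6, 2.9]
finger_gap: 0.234
```

Call:
servo_tool(
  plan=[
    [0.0005,0,0,0,0.1],
    [0,0,0,0,0.25],
    [0,0,0,0,0.28],
    [0,0,0,0,0.32],
    [0,0,0,0,0.4],
    [0,0,0,0,0.5],
    [0,0,0,0,0.5],
  ],
)

```text
time_s: 8.9
tcp_pos: [612.9, -59.0, 37.8]
tool_rot: [-0.526, -0.471, 0.534, -0.466]
wrist_force: [0.0, -0.3, 0.7]
finger_gap: 0.499
```

```bash
python3 - <<'E'
from w import *
rel([612.5,-59,160],-7.1)
d=get_image("side")
s,p,M=st()
overlay(d,[([612.5,-59.5,10],11,(0,0,255)),([612.5,-59.5,10],32,(255,0,0))],(250,150,350,230),7,"pics/o5.png")
E
```

```text
t 8.9 tcp [612.9 -59.   37.8] gap mm 45.9 F [ 0.  -0.3  0.7] q1,q6 [-0.29 -0.16]
tool axes x [-0.012 -0.002 -1.   ] y [ 0.992 -0.123 -0.012]
delta in tool axes mm [-122.2   -1.8    0.5]
jaw yaw deg -7.1
twist rad 0.0  delta after twist [-122.2   -1.8    0.5]
```

View pics/o5.png

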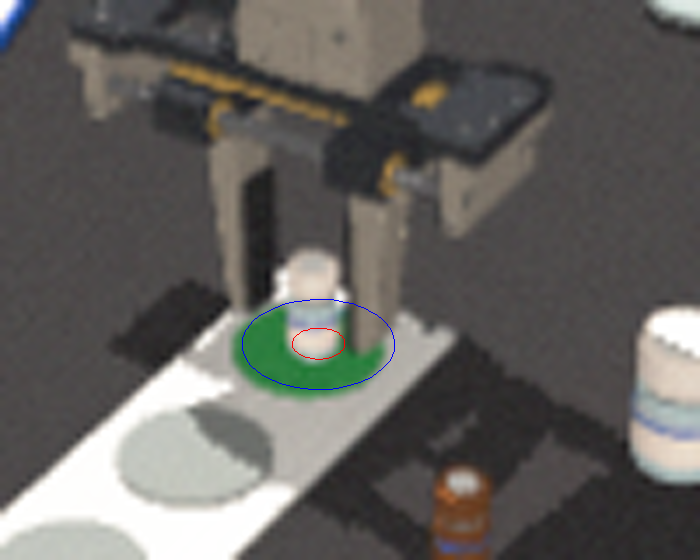

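The jar stands upright in the middle of the green pad, so I'll lift and go for S.

Call:
servo_tool(
  plan=[
    [-0.03,0,0,0,0.5],
    [-0.04,0,0,0,0.5],
    [-0.03,0,0,0,0.6],
    [0,-0.03,-0.036,0,0.6],
    [0,-0.035,-0.043,0,0.6],
    [0,-0.035,-0.043,0,0.6],
    [0,-0.035,-0.043,0,0.6],
    [0,-0.03,-0.036,0,0.6],
    [0,-0.02,-0.025,0,0.6],
    [0,0,0,0,0.6],
  ],
)

```text
time_s: 10.2
tcp_pos: [454.8, 194.8, 143.5]
tool_rot: [-0.528, -0.469, 0.533, -0.466]
wrist_force: [-0.0, 0.4, -0.5]
finger_gap: 0.597
```

```bash
python3 - <<'E'
from w import *
rel([453,201.8,28],-7.1)
import pickle
D={n:get_image(n) for n in("top","side")}
pickle.dump(D,open("d3.pkl","wb"))
d=D["top"];g=d["img"].min(2).astype(float);hsv=cv2.cvtColor(d["img"],cv2.COLOR_BGR2HSV)
cv2.imwrite("pics/t6.png",cv2.resize(d["img"][140:265,200:400],None,fx=4,fy=4,interpolation=cv2.INTER_CUBIC))
for t in (140,200):
    u,v=proj(d,[612.5,-59.5,52])[0].round().astype(int)
    w=(g[v-7:v+8,u-7:u+8]-t).clip(0); w=np.minimum(w,30);ys,xs=np.mgrid[v-7:v+8,u-7:u+8]
    print("xs placed",plane(d,(w*xs).sum()/w.sum(),(w*ys).sum()/w.sum(),52).round(1))
E
```

```text
t 10.2 tcp [454.8 194.8 143.5] gap mm 54.9 F [-0.   0.4 -0.5] q1,q6 [0.16 0.29]
tool axes x [-0.008 -0.001 -1.   ] y [ 0.992 -0.125 -0.008]
delta in tool axes mm [115.5  -1.8  -6.9]
jaw yaw deg -7.2
twist rad -0.002  delta after twist [115.5  -1.8  -6.9]
xs placed [615.2 -61.5  52. ]
xs placed [614.7 -61.   52. ]
```

View pics/t6.png

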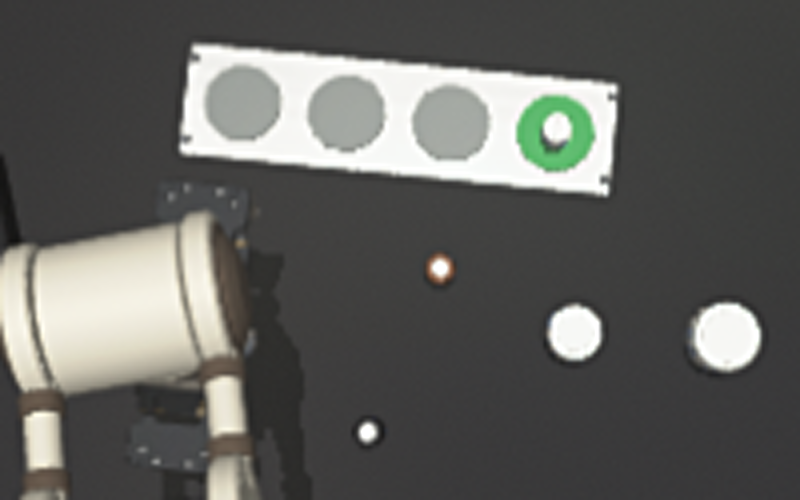

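```bash
python3 - <<'E'
from h import *
import pickle
d=pickle.load(open("d3.pkl","rb"))["top"];g=d["img"].min(2).astype(float)
c=proj(d,[613,-60,52])[0]
print(c, d["img"].min(2)[164:181,331:347])
ys,xs=np.mgrid[0:400,0:640]
for t in (140,180):
    w=np.minimum((g-t).clip(0),30)*(np.hypot(xs-c[0],ys-c[1])<6.5)
    print(plane(d,(w*xs).sum()/w.sum(),(w*ys).sum()/w.sum(),52).round(1))
E
```

```text
[339.03132444 170.53267457] [[244 245 222 200 135 108 104  99 102 115 118 170 215 234 244 243]
 [248 231 142 102  89  88  90  88  89  89  89  96 122 171 227 245]
 [222 150  94  89  92  93  93  91  91  90  91  90  89 100 150 226]
 [131  92  90  94  95  92  90  99 105  99  90  92  92  90  94 152]
 [ 93  89  94  95  92  91 128 193 224 188 128  89  92  93  88 102]
 [ 86  93  95  95  91 133 233 247 241 246 233 105  87  94  92  87]
 [ 91  95  96  92 103 208 254 249 238 251 255 162  93  93  94  89]
 [ 94  96  96  89 114 252 254 247 245 248 254 216 103  91  94  90]
 [ 94  97  96  88 108 255 255 247 246 248 254 221 103  91  95  92]
 [ 95  97  97  91  98 216 255 244 250 253 255 206 102  91  95  93]
 [ 95  97  97  94  80 133 230 234 246 237 218 174  99  93  95  93]
 [ 93  96  98  95  64  78 133 176 186 150 120 116  93  94  95  90]
 [ 90  97  98  98  81  65  82 101 100  81  97  95  95  97  94  88]
 [ 88  94  98  99  96  61  62  76  62  86  96  96  96  96  91  91]
 [ 95  89  95  97  98  82  82  83  83  97  98  97  96  92  87 122]
 [144 101  89  93  97  98  98  98  98  98  97  96  92  88 110 187]
 [232 186 117  92  89  95  96  96  96  95  93  89  86 122 220 240]]
[609.9 -59.9  52. ]
[610.3 -59.5  52. ]
```

Call:
servo_tool(
  plan=[
    [0.02,-0.001,-0.006,0,0.6],
    [0.025,0,0,0,0.6],
    [0.02,0,0,0,0.6],
    [0,0,0,0,0.6],
  ],
)

```text
time_s: 10.8
tcp_pos: [460.3, 194.5, 78.0]
tool_rot: [-0.531, -0.465, 0.534, -0.465]
wrist_force: [-0.2, -0.0, 0.8]
finger_gap: 0.604
```

```bash
python3 - <<'E'
from w import *
rel([453,201.8,28],-7.1)
E
```

```text
t 10.8 tcp [460.3 194.5  78. ] gap mm 55.5 F [-0.2 -0.   0.8] q1,q6 [0.16 0.29]
tool axes x [-0.003 -0.002 -1.   ] y [ 0.991 -0.134 -0.003]
delta in tool axes mm [50.  -8.1 -6.3]
jaw yaw deg -7.7
twist rad -0.011  delta after twist [50.  -8.  -6.4]
```

Call:
servo_tool(
  plan=[
    [0,-0.006,-0.005,-0.01,0.6],
    [0,-0.001,-0.001,0,0.6],
    [0,0,0,0,0.6],
  ],
)

```text
time_s: 11.18
tcp_pos: [456.3, 201.1, 80.4]
tool_rot: [-0.53, -0.467, 0.531, -0.468]
wrist_force: [-0.3, 0.7, -0.3]
finger_gap: 0.604
```

```bash
python3 - <<'E'
from w import *
rel([453,201.8,28],-7.1)
E
```

```text
t 11.18 tcp [456.3 201.1  80.4] gap mm 55.6 F [-0.3  0.7 -0.3] q1,q6 [0.17 0.3 ]
tool axes x [ 0.    -0.002 -1.   ] y [ 0.992 -0.126  0.001]
delta in tool axes mm [52.4 -3.3 -0.4]
jaw yaw deg -7.2
twist rad -0.002  delta after twist [52.4 -3.3 -0.4]
```

Call:
servo_tool(
  plan=[
    [0.015,-0.004,0,0,0.6],
    [0.015,-0.001,0,0,0.6],
    [0.012,-0.001,0,0,0.6],
    [0.004,-0.001,0,0,0.6],
    [0,0,0,0,0.6],
  ],
)

```text
time_s: 11.8
tcp_pos: [448.1, 201.9, 30.6]
tool_rot: [-0.53, -0.467, 0.531, -0.468]
wrist_force: [-0.9, 0.9, 0.3]
finger_gap: 0.6
```

```bash
python3 - <<'E'
from w import *
rel([453,201.8,28],-7.1)
E
```

```text
t 11.8 tcp [448.1 201.9  30.6] gap mm 55.2 F [-0.9  0.9  0.3] q1,q6 [0.18 0.31]
tool axes x [-0.001 -0.002 -1.   ] y [ 0.992 -0.125 -0.001]
delta in tool axes mm [ 2.6  4.9 -0.5]
jaw yaw deg -7.2
twist rad -0.002  delta after twist [ 2.6  4.9 -0.5]
```

Call:
servo_tool(
  plan=[
    [0,0.004,0,0,0.6],
    [0,0.001,0,0,0.5],
    [0,0,0,0,0.4],
    [0,0,0,0,0.3],
    [0,0,0,0,0.2],
    [0,0,0,0,0.2],
    [0,0,0,0,0.2],
  ],
)

```text
time_s: 12.68
tcp_pos: [454.7, 201.4, 31.8]
tool_rot: [0.531, 0.467, -0.53, 0.468]
wrist_force: [0.2, -0.2, -0.1]
finger_gap: 0.329
```

```bash
python3 - <<'E'
from w import *
rel([623,24.5,140],-7.1)
E
```

```text
t 12.68 tcp [454.7 201.4  31.8] gap mm 30.3 F [ 0.2 -0.2 -0.1] q1,q6 [0.17 0.3 ]
tool axes x [ 0.002 -0.002 -1.   ] y [ 0.992 -0.125  0.002]
delta in tool axes mm [-107.6  189.4  154.5]
jaw yaw deg -7.2
twist rad -0.002  delta after twist [-107.6  189.1  154.9]
```

Call:
servo_tool(
  plan=[
    [-0.02,0,0,0,0.2],
    [-0.035,0,0,0,0.2],
    [-0.03,0,0,0,0.2],
    [0,0.03,0.025,0,0.2],
    [0,0.04,0.033,0,0.2],
    [0,0.04,0.033,0,0.2],
    [0,0.04,0.033,0,0.2],
    [0,0.025,0.02,0,0.2],
    [0,0.012,0.008,0,0.2],
    [0,0,0,0,0.2],
  ],
)

```text
time_s: 13.92
tcp_pos: [624.4, 23.0, 118.7]
tool_rot: [-0.53, -0.468, 0.53, -0.468]
wrist_force: [0.3, -0.5, -0.3]
finger_gap: 0.331
```

```bash
python3 - <<'E'
from w import *
rel([623,24.5,42],-7.1)
E
```

```text
t 13.93 tcp [624.4  23.  118.7] gap mm 30.4 F [ 0.3 -0.5 -0.3] q1,q6 [-0.16 -0.03]
tool axes x [-0.    -0.001 -1.   ] y [ 0.992 -0.123 -0.   ]
delta in tool axes mm [76.7 -1.5 -1.4]
jaw yaw deg -7.1
twist rad 0.0  delta after twist [76.7 -1.5 -1.4]
```

Tilt is near zero now. Lower gently.

Call:
servo_tool(
  plan=[
    [0.012,-0.001,-0.001,0,0.2],
    [0.018,0,0,0,0.2],
    [0.018,0,0,0,0.2],
    [0.012,0,0,0,0.2],
    [0.003,0,0,0,0.2],
    [0,0,0,0,0.2],
  ],
)

```text
time_s: 14.68
tcp_pos: [619.3, 28.1, 49.1]
tool_rot: [-0.527, -0.471, 0.53, -0.468]
wrist_force: [0.2, 0.0, -0.5]
finger_gap: 0.328
```

```bash
python3 - <<'E'
from w import *
rel([623,24.5,42],-7.1)
E
```

```text
t 14.68 tcp [619.3  28.1  49.1] gap mm 30.2 F [ 0.2  0.  -0.5] q1,q6 [-0.15 -0.03]
tool axes x [-0.006  0.    -1.   ] y [ 0.993 -0.119 -0.006]
delta in tool axes mm [7.1 4.1 3.1]
jaw yaw deg -6.8
twist rad 0.005  delta after twist [7.1 4.1 3.1]
```

Call:
servo_tool(
  plan=[
    [0.001,0.003,0.003,0.005,0.2],
    [0.001,0.001,0,0,0.2],
    [0,0,0,0,0.2],
  ],
)

```text
time_s: 15.05
tcp_pos: [624.7, 23.9, 48.6]
tool_rot: [-0.529, -0.468, 0.531, -0.467]
wrist_force: [-0.0, 0.8, 0.3]
finger_gap: 0.329
```

```bash
python3 - <<'E'
from w import *
rel([623,24.5,42],-7.1)
E
```

```text
t 15.05 tcp [624.7  23.9  48.6] gap mm 30.3 F [-0.   0.8  0.3] q1,q6 [-0.15 -0.03]
tool axes x [-0.003 -0.    -1.   ] y [ 0.992 -0.125 -0.003]
delta in tool axes mm [ 6.6 -1.7 -0.3]
jaw yaw deg -7.2
twist rad -0.001  delta after twist [ 6.6 -1.7 -0.4]
```

Call:
servo_tool(
  plan=[
    [0.003,-0.001,0,0,0.2],
    [0.002,0,0,0,0.2],
    [0,0,0,0,0.2],
  ],
)

```text
time_s: 15.42
tcp_pos: [623.7, 24.1, 43.6]
tool_rot: [-0.53, -0.468, 0.531, -0.467]
wrist_force: [0.2, -0.9, -0.1]
finger_gap: 0.33
```

Call:
servo_tool(
  plan=[
    [0.001,0,0,0,0.2],
    [0,0,0,0,0.2],
  ],
)

```text
time_s: 15.68
tcp_pos: [623.6, 24.1, 42.4]
tool_rot: [-0.53, -0.468, 0.531, -0.467]
wrist_force: [-0.6, -0.5, -1.4]
finger_gap: 0.334
```

Call:
servo_tool(
  plan=[
    [0.001,0,0,0,0.2],
    [0,0,0,0,0.2],
  ],
)

```text
time_s: 15.92
tcp_pos: [623.9, 24.1, 41.9]
tool_rot: [-0.53, -0.468, 0.531, -0.467]
wrist_force: [-0.1, 0.5, -0.6]
finger_gap: 0.331
```

Call:
servo_tool(
  plan=[
    [0.001,0,0,0,0.2],
    [0,0,0,0,0.2],
  ],
)

```text
time_s: 16.18
tcp_pos: [624.2, 24.1, 41.9]
tool_rot: [-0.53, -0.468, 0.531, -0.468]
wrist_force: [0.6, -0.2, -0.5]
finger_gap: 0.328
```

Call:
servo_tool(
  plan=[
    [0.0015,0,0,0,0.2],
  ],
)

```text
time_s: 16.3
tcp_pos: [624.3, 24.1, 41.7]
tool_rot: [-0.53, -0.468, 0.531, -0.468]
wrist_force: [-7.3, 0.2, 15.0]
finger_gap: 0.329
```

Contact at 15 N. Release.

Call:
servo_tool(
  plan=[
    [-0.0003,0,0,0,0.33],
    [0,0,0,0,0.37],
    [0,0,0,0,0.42],
    [0,0,0,0,0.5],
    [0,0,0,0,0.6],
    [0,0,0,0,0.6],
  ],
)

```text
time_s: 17.05
tcp_pos: [624.1, 24.1, 41.2]
tool_rot: [-0.53, -0.468, 0.531, -0.468]
wrist_force: [0.1, 0.3, -0.3]
finger_gap: 0.601
```

```bash
python3 - <<'E'
from w import *
rel([449.6,-67.9,140],-7.1)
d=get_image("side")
cv2.imwrite("pics/s7.png",cv2.resize(d["img"][150:270,230:390],None,fx=4.5,fy=4.5,interpolation=cv2.INTER_CUBIC))
E
```

```text
t 17.05 tcp [624.1  24.1  41.2] gap mm 55.3 F [ 0.1  0.3 -0.3] q1,q6 [-0.15 -0.03]
tool axes x [-0.002 -0.001 -1.   ] y [ 0.992 -0.124 -0.002]
delta in tool axes mm [ -98.4 -161.9  113.1]
jaw yaw deg -7.1
twist rad -0.001  delta after twist [ -98.4 -162.   112.9]
```

View pics/s7.png

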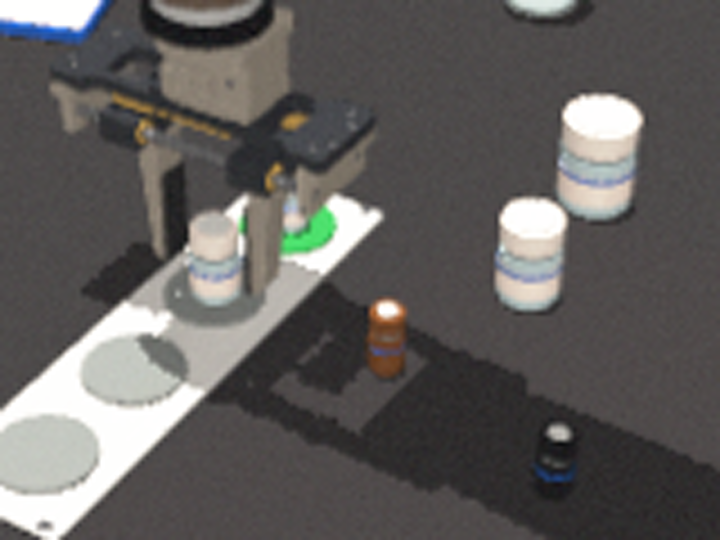

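S is upright on pad 2 and both jars are standing. Next I'll lift and go to L.

Call:
servo_tool(
  plan=[
    [-0.03,0,0,0,0.6],
    [-0.04,0,0,0,0.7],
    [-0.03,0,0,0,0.75],
    [0,-0.03,0.022,0,0.75],
    [0,-0.04,0.028,0,0.75],
    [0,-0.04,0.028,0,0.75],
    [0,-0.03,0.022,0,0.75],
    [0,-0.015,0.01,0,0.75],
    [0,0,0,0,0.75],
  ],
)

```text
time_s: 18.23
tcp_pos: [452.9, -68.3, 145.4]
tool_rot: [-0.53, -0.467, 0.53, -0.469]
wrist_force: [0.4, -0.2, -0.4]
finger_gap: 0.749
```

```bash
python3 - <<'E'
from w import *
rel([449.6,-67.9,34],-7.1)
import pickle
D={n:get_image(n) for n in("top","side")}
pickle.dump(D,open("d4.pkl","wb"))
d=D["top"]
cv2.imwrite("pics/t8.png",cv2.resize(d["img"][140:265,200:400],None,fx=4,fy=4,interpolation=cv2.INTER_CUBIC))
g=d["img"].min(2).astype(float);ys,xs=np.mgrid[0:400,0:640]
for n,P in (("xs",[612.5,-59.5,52]),("s",[622.1,24.9,60])):
  c=proj(d,P)[0]
  for t in (190,210):
    w=np.minimum((g-t).clip(0),20)*(np.hypot(xs-c[0],ys-c[1])<7)
    print(n,plane(d,(w*xs).sum()/w.sum(),(w*ys).sum()/w.sum(),P[2]).round(1))
E
```

```text
t 18.23 tcp [452.9 -68.3 145.4] gap mm 68.9 F [ 0.4 -0.2 -0.4] q1,q6 [-0.41 -0.29]
tool axes x [ 0.001 -0.002 -1.   ] y [ 0.992 -0.124  0.002]
delta in tool axes mm [111.4  -3.5  -0.2]
jaw yaw deg -7.1
twist rad -0.0  delta after twist [111.4  -3.5  -0.2]
xs [610.2 -59.5  52. ]
xs [610.3 -59.4  52. ]
s [623.2  24.3  60. ]
s [622.9  24.4  60. ]
```

View pics/t8.png

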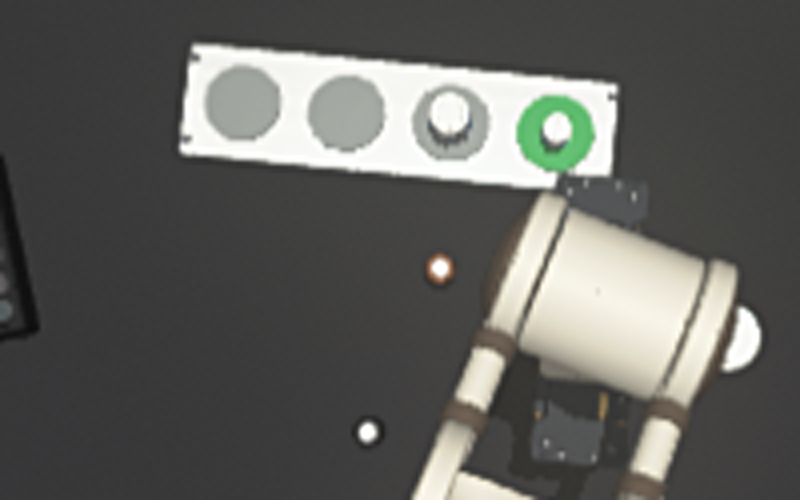

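Call:
servo_tool(
  plan=[
    [0.015,-0.002,0,0,0.75],
    [0.022,-0.001,0,0,0.75],
    [0.022,-0.001,0,0,0.75],
    [0.015,0,0,0,0.75],
    [0.003,0,0,0,0.75],
    [0,0,0,0,0.75],
  ],
)

```text
time_s: 19.08
tcp_pos: [451.7, -65.7, 63.1]
tool_rot: [-0.529, -0.469, 0.529, -0.47]
wrist_force: [-0.8, -0.3, -0.4]
finger_gap: 0.747
```

```bash
python3 - <<'E'
from w import *
rel([449.6,-67.9,34],-7.1)
E
```

```text
t 19.07 tcp [451.7 -65.7  63.1] gap mm 68.7 F [-0.8 -0.3 -0.4] q1,q6 [-0.41 -0.29]
tool axes x [ 0.001 -0.001 -1.   ] y [ 0.993 -0.119  0.001]
delta in tool axes mm [29.1 -1.9  2.5]
jaw yaw deg -6.8
twist rad 0.005  delta after twist [29.1 -1.9  2.5]
```

Call:
servo_tool(
  plan=[
    [0.008,-0.001,0.002,0.005,0.75],
    [0.01,0,0,0,0.75],
    [0.007,0,0,0,0.75],
    [0,0,0,0,0.75],
  ],
)

```text
time_s: 19.58
tcp_pos: [451.6, -68.2, 37.6]
tool_rot: [0.53, 0.466, -0.53, 0.469]
wrist_force: [-0.2, 0.6, -0.2]
finger_gap: 0.749
```

```bash
python3 - <<'E'
from w import *
rel([449.6,-67.9,34],-7.1)
E
```

```text
t 19.57 tcp [451.6 -68.2  37.6] gap mm 68.9 F [-0.2  0.6 -0.2] q1,q6 [-0.42 -0.29]
tool axes x [ 0.003 -0.002 -1.   ] y [ 0.992 -0.124  0.004]
delta in tool axes mm [ 3.6 -2.  -0.1]
jaw yaw deg -7.1
twist rad -0.001  delta after twist [ 3.6 -2.  -0.1]
```

Call:
servo_tool(
  plan=[
    [0.001,-0.0015,0,0,0.65],
    [0,0,0,0,0.55],
    [0,0,0,0,0.48],
    [0,0,0,0,0.4],
    [0,0,0,0,0.3],
    [0,0,0,0,0.3],
    [0,0,0,0,0.3],
  ],
)

```text
time_s: 20.45
tcp_pos: [450.5, -68.2, 37.1]
tool_rot: [0.531, 0.466, -0.53, 0.47]
wrist_force: [0.4, 0.2, -0.5]
finger_gap: 0.428
```

```bash
python3 - <<'E'
from w import *
rel([634,108.7,140],-7.1)
E
```

```text
t 20.45 tcp [450.5 -68.2  37.1] gap mm 39.3 F [ 0.4  0.2 -0.5] q1,q6 [-0.42 -0.29]
tool axes x [ 0.004 -0.003 -1.   ] y [ 0.992 -0.124  0.005]
delta in tool axes mm [-102.6  160.6 -198.1]
jaw yaw deg -7.1
twist rad -0.001  delta after twist [-102.6  160.7 -198. ]
```

Call:
servo_tool(
  plan=[
    [-0.02,0,0,0,0.3],
    [-0.035,0,0,0,0.3],
    [-0.04,0,0,0,0.3],
    [-0.01,0,0,0,0.3],
    [0,0.026,-0.032,0,0.3],
    [0,0.034,-0.042,0,0.3],
    [0,0.034,-0.042,0,0.3],
    [0,0.034,-0.042,0,0.3],
    [0,0.022,-0.026,0,0.3],
    [0,0.008,-0.012,0,0.3],
    [0,0,0,0,0.3],
  ],
)

```text
time_s: 21.82
tcp_pos: [631.3, 112.6, 131.5]
tool_rot: [-0.527, -0.469, 0.534, -0.465]
wrist_force: [-0.3, -0.0, -1.1]
finger_gap: 0.433
```

```bash
python3 - <<'E'
from w import *
rel([634,108.7,47],-7.1)
E
```

```text
t 21.82 tcp [631.3 112.6 131.5] gap mm 39.8 F [-0.3 -0.  -1.1] q1,q6 [-0.01  0.12]
tool axes x [-0.011 -0.002 -1.   ] y [ 0.992 -0.127 -0.011]
delta in tool axes mm [84.4  4.1  3.3]
jaw yaw deg -7.3
twist rad -0.003  delta after twist [84.4  4.1  3.3]
```

Call:
servo_tool(
  plan=[
    [0.012,0.003,0.003,0,0.3],
    [0.015,0.001,0,0,0.3],
    [0.015,0,0,0,0.3],
    [0.015,0,0,0,0.3],
    [0.008,0,0,0,0.3],
    [0,0,0,0,0.3],
  ],
)

```text
time_s: 22.58
tcp_pos: [630.6, 106.4, 58.4]
tool_rot: [-0.526, -0.47, 0.537, -0.463]
wrist_force: [-0.2, 0.1, -0.6]
finger_gap: 0.429
```

```bash
python3 - <<'E'
from w import *
rel([634,108.7,47],-7.1)
E
```

```text
t 22.57 tcp [630.6 106.4  58.4] gap mm 39.5 F [-0.2  0.1 -0.6] q1,q6 [-0.02  0.11]
tool axes x [-0.018 -0.002 -1.   ] y [ 0.991 -0.129 -0.017]
delta in tool axes mm [11.3  3.3 -2.8]
jaw yaw deg -7.4
twist rad -0.006  delta after twist [11.3  3.3 -2.7]
```

Call:
servo_tool(
  plan=[
    [0,0.003,-0.002,-0.005,0.3],
    [0,0.001,-0.001,0,0.3],
    [0,0,0,0,0.3],
  ],
)

```text
time_s: 22.95
tcp_pos: [636.7, 109.2, 60.1]
tool_rot: [-0.526, -0.471, 0.534, -0.465]
wrist_force: [-0.4, 0.2, -0.5]
finger_gap: 0.43
```

```bash
python3 - <<'E'
from w import *
rel([634,108.7,47],-7.1)
E
```

```text
t 22.95 tcp [636.7 109.2  60.1] gap mm 39.6 F [-0.4  0.2 -0.5] q1,q6 [-0.02  0.11]
tool axes x [-0.014 -0.002 -1.   ] y [ 0.992 -0.124 -0.014]
delta in tool axes mm [13.1 -2.4  0.8]
jaw yaw deg -7.1
twist rad -0.0  delta after twist [13.1 -2.4  0.8]
```

Call:
servo_tool(
  plan=[
    [0.003,-0.002,0.001,0,0.3],
    [0.003,0,0,0,0.3],
    [0.003,0,0,0,0.3],
    [0.001,0,0,0,0.3],
    [0,0,0,0,0.3],
  ],
)

```text
time_s: 23.58
tcp_pos: [634.3, 108.4, 49.6]
tool_rot: [-0.526, -0.471, 0.534, -0.465]
wrist_force: [0.1, -0.4, -0.7]
finger_gap: 0.426
```

```bash
python3 - <<'E'
from w import *
rel([634,108.7,47],-7.1)
E
```

```text
t 23.57 tcp [634.3 108.4  49.6] gap mm 39.2 F [ 0.1 -0.4 -0.7] q1,q6 [-0.02  0.11]
tool axes x [-0.014 -0.002 -1.   ] y [ 0.992 -0.124 -0.014]
delta in tool axes mm [ 2.6 -0.3 -0.3]
jaw yaw deg -7.1
twist rad 0.0  delta after twist [ 2.6 -0.3 -0.3]
```

Call:
servo_tool(
  plan=[
    [0.0015,0,0,0,0.3],
    [0.0005,0,0,0,0.3],
  ],
)

```text
time_s: 23.82
tcp_pos: [634.4, 108.4, 47.6]
tool_rot: [-0.526, -0.471, 0.534, -0.465]
wrist_force: [-0.2, -0.5, -1.5]
finger_gap: 0.43
```

Call:
servo_tool(
  plan=[
    [0.0008,0,0,0,0.3],
  ],
)

```text
time_s: 23.95
tcp_pos: [634.5, 108.4, 47.3]
tool_rot: [-0.526, -0.471, 0.534, -0.465]
wrist_force: [-2.3, -0.1, 5.4]
finger_gap: 0.43
```

Call:
servo_tool(
  plan=[
    [0.0005,0,0,0,0.3],
    [0,0,0,0,0.43],
    [0,0,0,0,0.46],
    [0,0,0,0,0.52],
    [0,0,0,0,0.6],
    [0,0,0,0,0.7],
    [0,0,0,0,0.75],
  ],
)

```text
time_s: 24.82
tcp_pos: [634.9, 108.4, 47.0]
tool_rot: [-0.526, -0.47, 0.534, -0.466]
wrist_force: [0.0, 0.7, -0.7]
finger_gap: 0.744
```

```bash
python3 - <<'E'
from w import *
rel([443.2,-183.8,160],-7.1)
d=get_image("side")
cv2.imwrite("pics/s9.png",cv2.resize(d["img"][150:270,220:380],None,fx=4.5,fy=4.5,interpolation=cv2.INTER_CUBIC))
E
```

```text
t 24.82 tcp [634.9 108.4  47. ] gap mm 68.4 F [ 0.   0.7 -0.7] q1,q6 [-0.02  0.11]
tool axes x [-0.013 -0.002 -1.   ] y [ 0.992 -0.124 -0.012]
delta in tool axes mm [-109.9 -155.5  314.1]
jaw yaw deg -7.1
twist rad 0.0  delta after twist [-109.9 -155.5  314.1]
```

View pics/s9.png

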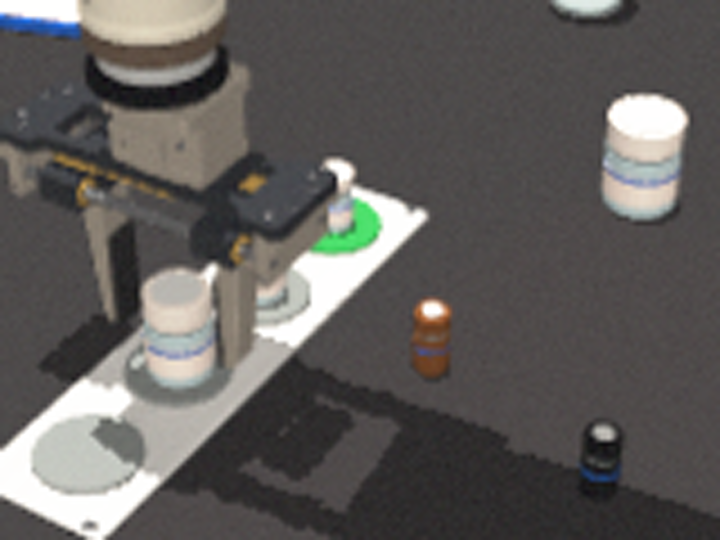

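L is placed upright on pad 3. Going for XL.

Call:
servo_tool(
  plan=[
    [-0.03,0,0,0,0.75],
    [-0.04,0,0,0,0.8],
    [-0.035,0,0,0,0.9],
    [0,-0.015,0.03,0,0.95],
    [0,-0.022,0.045,0,0.95],
    [0,-0.022,0.045,0,0.95],
    [0,-0.022,0.045,0,0.95],
    [0,-0.022,0.045,0,0.95],
    [0,-0.022,0.045,0,0.95],
    [0,-0.018,0.036,0,0.95],
    [0,-0.007,0.015,0,0.95],
    [0,0,0,0,0.95],
  ],
)

```text
time_s: 26.38
tcp_pos: [445.1, -185.3, 160.0]
tool_rot: [-0.527, -0.469, 0.533, -0.468]
wrist_force: [-0.3, 0.8, -0.2]
finger_gap: 0.95
```

```bash
python3 - <<'E'
from w import *
rel([443.2,-183.8,38],-7.1)
import pickle
D={n:get_image(n) for n in("top","side")}
pickle.dump(D,open("d5.pkl","wb"))
d=D["top"]
g=d["img"].min(2).astype(float);ys,xs=np.mgrid[0:400,0:640]
for n,P,R_ in (("xs",[612.5,-59.5,52],7),("s",[622.1,24.9,60],7),("l",[633.1,108.9,68],8.5)):
  c=proj(d,P)[0]
  for t in (190,210):
    w=np.minimum((g-t).clip(0),20)*(np.hypot(xs-c[0],ys-c[1])<R_)
    print(n,plane(d,(w*xs).sum()/w.sum(),(w*ys).sum()/w.sum(),P[2]).round(1))
E
```

```text
t 26.38 tcp [ 445.1 -185.3  160. ] gap mm 87.4 F [-0.3  0.8 -0.2] q1,q6 [-0.64 -0.51]
tool axes x [-0.007 -0.006 -1.   ] y [ 0.992 -0.123 -0.007]
delta in tool axes mm [122.   -1.3  -2.1]
jaw yaw deg -7.0
twist rad 0.001  delta after twist [122.   -1.3  -2.1]
xs [610.2 -59.5  52. ]
xs [610.3 -59.4  52. ]
s [623.2  24.3  60. ]
s [622.8  24.4  60. ]
l [636.2 110.4  68. ]
l [635.9 110.5  68. ]
```

Call:
servo_tool(
  plan=[
    [0.015,-0.001,-0.002,0,0.95],
    [0.022,0,0,0,0.95],
    [0.022,0,0,0,0.95],
    [0.02,0,0,0,0.95],
    [0.01,0,0,0,0.95],
    [0,0,0,0,0.95],
  ],
)

```text
time_s: 27.22
tcp_pos: [444.8, -176.4, 63.8]
tool_rot: [-0.524, -0.473, 0.531, -0.469]
wrist_force: [-0.4, 0.7, 0.5]
finger_gap: 0.949
```

```bash
python3 - <<'E'
from w import *
rel([443.2,-183.8,38],-7.1)
E
```

```text
t 27.23 tcp [ 444.8 -176.4   63.8] gap mm 87.3 F [-0.4  0.7  0.5] q1,q6 [-0.63 -0.51]
tool axes x [-0.01  -0.002 -1.   ] y [ 0.994 -0.113 -0.01 ]
delta in tool axes mm [25.8 -0.5  7.4]
jaw yaw deg -6.5
twist rad 0.011  delta after twist [25.8 -0.4  7.4]
```

Call:
servo_tool(
  plan=[
    [0,0,0.006,0.01,0.95],
    [0.008,0,0.001,0,0.95],
    [0.008,0,0,0,0.95],
    [0.006,0,0,0,0.95],
    [0,0,0,0,0.95],
  ],
)

```text
time_s: 27.85
tcp_pos: [445.0, -184.7, 41.9]
tool_rot: [-0.527, -0.469, 0.533, -0.467]
wrist_force: [0.2, 0.3, 0.4]
finger_gap: 0.95
```

```bash
python3 - <<'E'
from w import *
rel([443.2,-183.8,38],-7.1)
E
```

```text
t 27.85 tcp [ 445.  -184.7   41.9] gap mm 87.4 F [0.2 0.3 0.4] q1,q6 [-0.64 -0.51]
tool axes x [-0.008 -0.004 -1.   ] y [ 0.992 -0.124 -0.007]
delta in tool axes mm [ 3.9 -1.8 -0.7]
jaw yaw deg -7.1
twist rad 0.0  delta after twist [ 3.9 -1.8 -0.7]
```

Call:
servo_tool(
  plan=[
    [0.001,-0.0015,-0.0005,0,0.85],
    [0,0,0,0,0.75],
    [0,0,0,0,0.65],
    [0,0,0,0,0.58],
    [0,0,0,0,0.5],
    [0,0,0,0,0.4],
    [0,0,0,0,0.4],
    [0,0,0,0,0.4],
  ],
)

```text
time_s: 28.85
tcp_pos: [443.9, -184.2, 41.4]
tool_rot: [-0.527, -0.468, 0.533, -0.468]
wrist_force: [-0.5, 0.2, -0.5]
finger_gap: 0.542
```

```bash
python3 - <<'E'
from w import *
rel([644,194,160],-7.1)
d=get_image("top")
cv2.imwrite("pics/t10.png",cv2.resize(d["img"][145:195,240:360],None,fx=6.6,fy=6.6,interpolation=cv2.INTER_CUBIC))
E
```

```text
t 28.85 tcp [ 443.9 -184.2   41.4] gap mm 49.9 F [-0.5  0.2 -0.5] q1,q6 [-0.64 -0.51]
tool axes x [-0.006 -0.005 -1.   ] y [ 0.992 -0.123 -0.006]
delta in tool axes mm [-121.6  151.1 -399.4]
jaw yaw deg -7.1
twist rad 0.0  delta after twist [-121.6  151.1 -399.4]
```

View pics/t10.png

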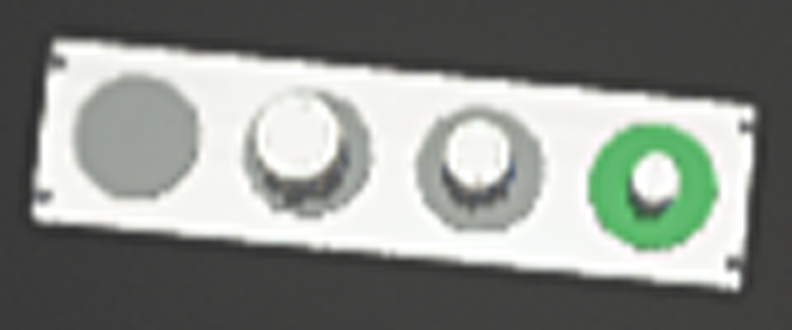

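Call:
servo_tool(
  plan=[
    [-0.02,0,0,0,0.4],
    [-0.035,0,0,0,0.4],
    [-0.04,0,0,0,0.4],
    [-0.02,0,0,0,0.4],
    [0,0.01,-0.026,0,0.4],
    [0,0.017,-0.044,0,0.4],
    [0,0.017,-0.044,0,0.4],
    [0,0.017,-0.044,0,0.4],
    [0,0.017,-0.044,0,0.4],
    [0,0.017,-0.044,0,0.4],
    [0,0.017,-0.044,0,0.4],
    [0,0.015,-0.04,0,0.4],
    [0,0.01,-0.025,0,0.4],
    [0,0.004,-0.012,0,0.4],
    [0,0,0,0,0.4],
  ],
)

```text
time_s: 30.78
tcp_pos: [631.6, 174.2, 151.4]
tool_rot: [-0.525, -0.47, 0.536, -0.465]
wrist_force: [0.0, -0.1, -2.3]
finger_gap: 0.537
```

```bash
python3 - <<'E'
from w import *
rel([644.3,193,52],-7.1)
import pickle
d=pickle.load(open("d5.pkl","rb"))["top"]
for z,c in((68,(284.7,164.7)),):print(plane(d,*c,z))
E
```

```text
t 30.77 tcp [631.6 174.2 151.4] gap mm 49.4 F [ 0.  -0.1 -2.3] q1,q6 [0.09 0.21]
tool axes x [-0.017 -0.004 -1.   ] y [ 0.992 -0.126 -0.016]
delta in tool axes mm [ 99.1  11.8 -20.8]
jaw yaw deg -7.2
twist rad -0.002  delta after twist [ 99.1  11.8 -20.8]
[633.5431681  108.44114571  68.        ]
```

Call:
servo_tool(
  plan=[
    [0,0.008,-0.014,0,0.4],
    [0,0.004,-0.007,0,0.4],
    [0.01,0,0,0,0.4],
    [0.015,0,0,0,0.4],
    [0.015,0,0,0,0.4],
    [0.01,0,0,0,0.4],
    [0,0,0,0,0.4],
  ],
)

```text
time_s: 31.65
tcp_pos: [642.5, 188.5, 95.2]
tool_rot: [-0.524, -0.47, 0.539, -0.463]
wrist_force: [0.2, 0.1, -1.6]
finger_gap: 0.541
```

```bash
python3 - <<'E'
from w import *
rel([644.3,193,52],-7.1)
E
```

```text
t 31.65 tcp [642.5 188.5  95.2] gap mm 49.8 F [ 0.2  0.1 -1.6] q1,q6 [0.11 0.24]
tool axes x [-0.023 -0.006 -1.   ] y [ 0.991 -0.13  -0.022]
delta in tool axes mm [43.1  2.2 -5.1]
jaw yaw deg -7.5
twist rad -0.007  delta after twist [43.1  2.2 -5. ]
```

Call:
servo_tool(
  plan=[
    [0.005,0.002,-0.004,-0.006,0.4],
    [0.01,0,-0.001,0,0.4],
    [0.01,0,0,0,0.4],
    [0.006,0,0,0,0.4],
    [0,0,0,0,0.4],
  ],
)

```text
time_s: 32.28
tcp_pos: [645.2, 193.6, 62.6]
tool_rot: [-0.523, -0.472, 0.537, -0.465]
wrist_force: [0.1, -0.1, -1.3]
finger_gap: 0.536
```

```bash
python3 - <<'E'
from w import *
rel([644.3,193,52],-7.1)
E
```

```text
t 32.27 tcp [645.2 193.6  62.6] gap mm 49.3 F [ 0.1 -0.1 -1.3] q1,q6 [0.11 0.24]
tool axes x [-0.022 -0.006 -1.   ] y [ 0.992 -0.123 -0.021]
delta in tool axes mm [10.7 -0.6  0.6]
jaw yaw deg -7.1
twist rad 0.0  delta after twist [10.7 -0.6  0.6]
```

Call:
servo_tool(
  plan=[
    [0.003,0,0,0,0.4],
    [0.003,0,0,0,0.4],
    [0.002,0,0,0,0.4],
    [0,0,0,0,0.4],
  ],
)

```text
time_s: 32.78
tcp_pos: [645.6, 193.5, 54.9]
tool_rot: [-0.523, -0.471, 0.537, -0.465]
wrist_force: [-1.6, -0.8, -1.3]
finger_gap: 0.542
```

```bash
python3 - <<'E'
from w import *
rel([644.3,193,52],-7.1)
E
```

```text
t 32.77 tcp [645.6 193.5  54.9] gap mm 49.9 F [-1.6 -0.8 -1.3] q1,q6 [0.11 0.24]
tool axes x [-0.02  -0.006 -1.   ] y [ 0.992 -0.124 -0.019]
delta in tool axes mm [ 3.  -1.2  0.7]
jaw yaw deg -7.1
twist rad 0.0  delta after twist [ 3.  -1.2  0.7]
```

Call:
servo_tool(
  plan=[
    [0.001,-0.0007,0,0,0.4],
    [0.001,0,0,0,0.4],
    [0,0,0,0,0.4],
  ],
)

```text
time_s: 33.15
tcp_pos: [645.0, 193.7, 53.1]
tool_rot: [-0.523, -0.471, 0.537, -0.465]
wrist_force: [-0.2, 0.2, -1.8]
finger_gap: 0.538
```

Call:
servo_tool(
  plan=[
    [0.0008,0,0,0,0.4],
  ],
)

```text
time_s: 33.28
tcp_pos: [645.1, 193.7, 52.4]
tool_rot: [-0.523, -0.471, 0.537, -0.465]
wrist_force: [-0.2, -0.5, -2.0]
finger_gap: 0.534
```

Call:
servo_tool(
  plan=[
    [0.001,0,0,0,0.4],
  ],
)

```text
time_s: 33.4
tcp_pos: [645.1, 193.7, 51.8]
tool_rot: [-0.523, -0.471, 0.536, -0.465]
wrist_force: [-2.6, 0.5, 3.5]
finger_gap: 0.542
```

Call:
servo_tool(
  plan=[
    [0.0006,0,0,0,0.4],
    [0,0,0,0,0.54],
    [0,0,0,0,0.57],
    [0,0,0,0,0.63],
    [0,0,0,0,0.72],
    [0,0,0,0,0.85],
    [0,0,0,0,0.9],
  ],
)

```text
time_s: 34.28
tcp_pos: [645.8, 193.7, 51.7]
tool_rot: [-0.524, -0.471, 0.536, -0.465]
wrist_force: [-0.3, -0.1, -0.4]
finger_gap: 0.893
```

```bash
python3 - <<'E'
from w import *
rel([460,0,250],-7.1)
d=get_image("side")
cv2.imwrite("pics/s11.png",cv2.resize(d["img"][150:310,190:390],None,fx=3.5,fy=3.5,interpolation=cv2.INTER_CUBIC))
E
```

```text
t 34.27 tcp [645.8 193.7  51.7] gap mm 82.2 F [-0.3 -0.1 -0.4] q1,q6 [0.11 0.24]
tool axes x [-0.018 -0.006 -1.   ] y [ 0.992 -0.123 -0.017]
delta in tool axes mm [-193.8 -163.8  216.7]
jaw yaw deg -7.1
twist rad 0.0  delta after twist [-193.8 -163.8  216.8]
```

View pics/s11.png

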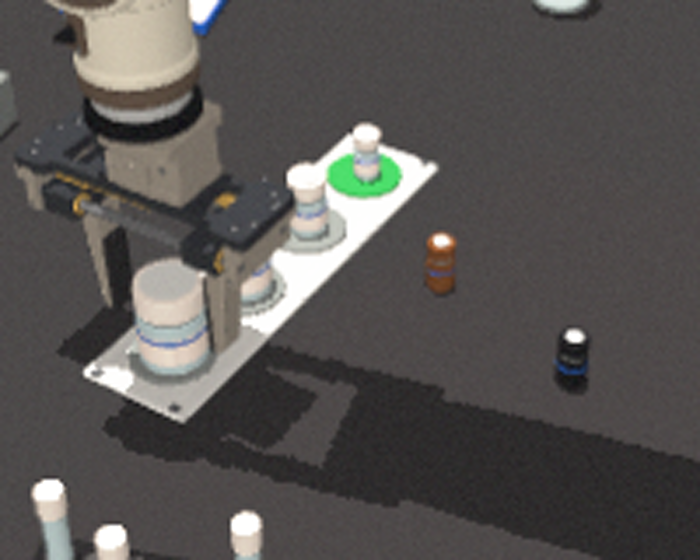

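All four jars stand. Next I'll lift clear and retreat for a final check.

Call:
servo_tool(
  plan=[
    [-0.025,0,0,0,0.9],
    [-0.04,0,0,0,0.9],
    [-0.05,0,0,0,0.9],
    [-0.05,0,0,0,0.9],
    [0,-0.04,0.02,0,0.9],
    [0,-0.045,0.02,0,0.9],
    [0,-0.045,0.02,0,0.9],
    [0,-0.03,0.01,0,0.9],
    [0,0,0,0,0.9],
    [0,0,0,0,0.9],
  ],
)

```text
time_s: 35.58
tcp_pos: [478.8, 143.6, 226.5]
tool_rot: [-0.525, -0.469, 0.535, -0.467]
wrist_force: [0.7, 0.8, 0.1]
finger_gap: 0.899
```

```bash
python3 - <<'E'
from w import *
import pickle
s,p,M=st();print(s["time_s"],p,s["wrist_force"])
d=get_image("top"); e=get_image("side")
cv2.imwrite("pics/t12.png",cv2.resize(d["img"][130:260,160:360],None,fx=4,fy=4,interpolation=cv2.INTER_CUBIC))
cv2.imwrite("pics/s12.png",cv2.resize(e["img"][150:350,180:400],None,fx=3,fy=3,interpolation=cv2.INTER_CUBIC))
g=d["img"].min(2).astype(float)
P=[("xs",[612.5,-59.5,52],11),("s",[622.1,24.9,60],15.5),("l",[633.1,108.9,68],20),("xl",[643.8,193.2,76],25)]
overlay(d,[(c,r,(0,0,255)) for _,c,r in P],(235,140,365,195),6,"pics/o12.png")
d0=pickle.load(open("d0.pkl","rb"))
for n,im in(("top",d),("side",e)):
    diff=cv2.absdiff(im["img"],d0[n]["img"]).max(2)
    for k,b in (("rack",(165,170,215,235)),("beaker",(435,160,480,205))) if n=="top" else (("rack",(180,280,280,360)),("beaker",(335,115,370,160))):
        print(n,k,(diff[b[1]:b[3],b[0]:b[2]]>60).sum())
E
```

```text
35.575 [478.83910324 143.56255723 226.49057558] [0.67220086 0.8423522  0.11101767]
top rack 50
top beaker 0
side rack 0
side beaker 418
```

View pics/o12.png

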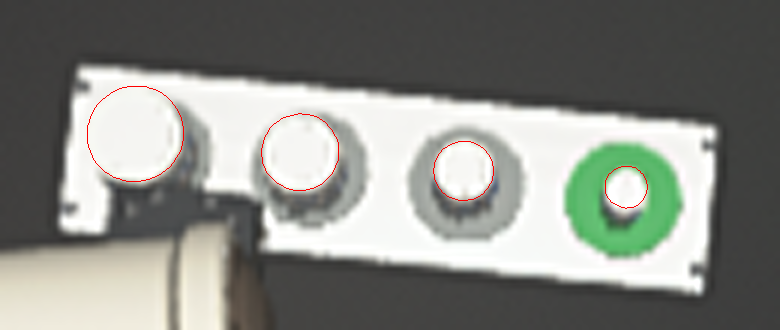

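View pics/s12.png

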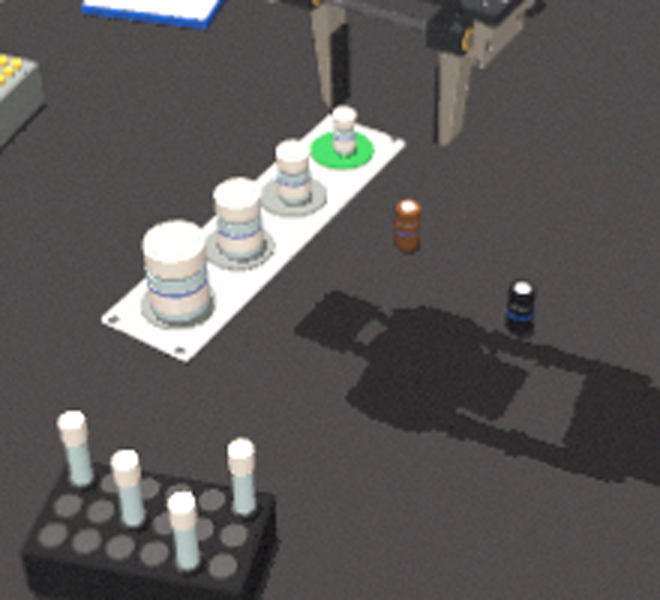

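```bash
python3 -c "
from rig import job_done,get_state
print(get_state()['joint_velocities'].round(3)); print(job_done())"
```

```text
[ 0.001  0.007 -0.003  0.     0.     0.   ]
the job is handed in; nothing more can be done
None
```

All four jars are on the strip in size order, and the job was handed in at about 36 s. From the green pad they run 22, 31, 40 and 50 mm. Each jar was gripped by its side, lowered until it touched the pad with 3–15 N at the wrist, and released slowly.

**Last checks:**
- **Position:** the final pictures show every jar upright. The final top view shows the caps of the three larger jars within about 1 mm of where a centred jar's cap should appear. The smallest jar measured about 2 mm off its pad's centre.
- **Clearance:** the gripper was open and well clear of everything, and the arm was at rest.
- **Rack and beaker:** compared with the first pictures, the rack is unchanged in the side view and the beaker in the top view. The other two comparisons showed differences: 418 pixels at the beaker in the side view and 50 at the rack in the top view. I put these down to the arm blocking the view or casting a shadow, but did not check further.
- **Look-alikes:** the brown and black ones were never touched and are still standing.

**Disagreements:**
- **Cameras:** the two cameras differed by up to about 6 mm on pad positions. The side camera drew the jar held in the gripper with nearly the same shift, so I trusted the top camera.
- **Measurement:** one automatic measurement put the 40 mm jar about 3 mm off, because the mask caught white strip. A second look put it within 1 mm.

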